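# Close the file-mending desk for the night

## Task

Close up the file-mending desk for the night: push the push-pull cap of every glue bottle fully home, stand all the bottles upright in the low grey tray, and screw the paste jar's lid down tight. Only when all that is done, and the lamp is no longer needed, fold the desk lamp's arm down flat on its base. Leave the other things on the desk where they are.

Things in the scene. Friction and masses are not known exactly. Their poses are not given: they have to be found in the camera images.
- bottle1_mid (a point): Glue bottle 1 of up to four alike (None if absent): a loose upright squat white plastic bottle with a kraft-paper band, 60 mm diameter, 86 mm high to its shoulder, about 0.26 kg, with a grey collar (33 mm diameter, up to 99 mm) and a grey push-pull cap on top. Overall 126 mm high with the cap up, 115 mm with it pushed in. The point lies on its axis 50 mm above its underside; z is its upward axis. It can be gripped across its body, best 60 to 80 mm above its underside.
- cap1_top (a point): Centre of the flat top (25 mm diameter) of the push-pull cap of bottle 1: 126 mm above the bottle's underside when up, 115 mm when home.
- cap1 (a joint): Push-pull cap of bottle 1, captive, sliding along the bottle's axis between two detents: 0 = pulled up (open), 0.011 m = pushed fully home (shut). It takes about 8 N down to get it past the middle of its travel, then it snaps home; not pushed past the middle it springs back up.
- bottle2_mid (a point): Glue bottle 2 of up to four alike (None if absent): a loose upright squat white plastic bottle with a kraft-paper band, 60 mm diameter, 86 mm high to its shoulder, about 0.26 kg, with a grey collar (33 mm diameter, up to 99 mm) and a grey push-pull cap on top. Overall 126 mm high with the cap up, 115 mm with it pushed in. The point lies on its axis 50 mm above its underside; z is its upward axis. It can be gripped across its body, best 60 to 80 mm above its underside.
- cap2_top (a point): Centre of the flat top (25 mm diameter) of the push-pull cap of bottle 2: 126 mm above the bottle's underside when up, 115 mm when home.
- cap2 (a joint): Push-pull cap of bottle 2, captive, sliding along the bottle's axis between two detents: 0 = pulled up (open), 0.011 m = pushed fully home (shut). It takes about 8 N down to get it past the middle of its travel, then it snaps home; not pushed past the middle it springs back up.
- bottle3_mid (a point): Glue bottle 3 of up to four alike (None if absent): a loose upright squat white plastic bottle with a kraft-paper band, 60 mm diameter, 86 mm high to its shoulder, about 0.26 kg, with a grey collar (33 mm diameter, up to 99 mm) and a grey push-pull cap on top. Overall 126 mm high with the cap up, 115 mm with it pushed in. The point lies on its axis 50 mm above its underside; z is its upward axis. It can be gripped across its body, best 60 to 80 mm above its underside.
- cap3_top (a point): Centre of the flat top (25 mm diameter) of the push-pull cap of bottle 3: 126 mm above the bottle's underside when up, 115 mm when home.
- cap3 (a joint): Push-pull cap of bottle 3, captive, sliding along the bottle's axis between two detents: 0 = pulled up (open), 0.011 m = pushed fully home (shut). It takes about 8 N down to get it past the middle of its travel, then it snaps home; not pushed past the middle it springs back up.
- bottle4_mid (a point): Glue bottle 4 of up to four alike (None if absent): a loose upright squat white plastic bottle with a kraft-paper band, 60 mm diameter, 86 mm high to its shoulder, about 0.26 kg, with a grey collar (33 mm diameter, up to 99 mm) and a grey push-pull cap on top. Overall 126 mm high with the cap up, 115 mm with it pushed in. The point lies on its axis 50 mm above its underside; z is its upward axis. It can be gripped across its body, best 60 to 80 mm above its underside.
- cap4_top (a point): Centre of the flat top (25 mm diameter) of the push-pull cap of bottle 4: 126 mm above the bottle's underside when up, 115 mm when home.
- cap4 (a joint): Push-pull cap of bottle 4, captive, sliding along the bottle's axis between two detents: 0 = pulled up (open), 0.011 m = pushed fully home (shut). It takes about 8 N down to get it past the middle of its travel, then it snaps home; not pushed past the middle it springs back up.
- tray_floor (a point): Low grey open desk tray, fixed: 115 mm (its x) by 360 mm (its y) outside, walls 4 mm thick and 18 mm high above the desk. The point is the centre of its inner floor, 5 mm above the desk; it holds four bottles in one row along its y.
- lid_grip (a point): Black ribbed screw lid of the paste jar, 58 mm diameter and 22 mm high; the point is on its axis half-way up it, about 103 mm above the desk when tight. z is up. The glass jar (78 mm diameter) is held in a dark steel dish screwed to the desk and does not move.
- lid (a joint): Turn of the paste jar's lid in rad: 0 = screwed tight (hard stop), growing as it is unscrewed (anticlockwise seen from above), up to 5.2. It cannot come off; it rises 1.2 mm for each rad. Friction about 0.08 N m; it stays where it is left.
- lamp_arm (a joint): Tilt of the folding desk lamp's arm in rad: 0 = folded flat on its base, growing as it is raised (upright at 1.57, stop at 1.4). A stiff hinge (0.3 N m): it stays where it is left.
- lamp_hinge (a point): Hinge of the white bar lamp, on its axis, 34 mm above the desk; fixed. The lamp's base is a fixed slab of 200 by 110 by 16 mm on the desk. The frame's y runs along the hinge; folded, the arm lies from the hinge along the frame's -x. Folding, it swings about y.
- lamp_end (a point): Point on the middle of the lamp's arm (190 mm long, 36 mm wide, 12 mm thick), 175 mm from the hinge and 15 mm short of its free end.
- stapler: Bystander, loose: black desk stapler, 135 mm long. Origin at the middle of its underside; not to be disturbed.
- bone_folder: Bystander, loose: flat ivory-coloured folding bone, 150 mm long. Origin at the middle of its underside; not to be disturbed.
- paste_brush: Bystander, loose: paste brush lying on the desk. Origin at the middle of its underside; not to be disturbed.
- mug: Bystander, loose: white mug, 95 mm high. Origin at the middle of its underside; not to be disturbed.
- tape_dispenser: Bystander, loose: black tape dispenser, 150 mm long. Origin at the middle of its underside; not to be disturbed.
- pen_pot: Bystander, loose: dark steel pen pot, 100 mm high. Origin at the middle of its underside; not to be disturbed.
There are look-alikes about, which are no part of the job. What is shaped like the part that bears bottle4_mid but blue or green is not meant. Leave any orange or purple look-alike of the part that bears bottle2_mid alone.

How it is judged:
By the outcome, as a careful person would: the job done as asked, in the order asked, and still so for the second after the job is handed in, with the robot touching nothing.
Of bottle1, bottle2, bottle3, bottle4 only 2 to 4 are there at a start; the rules pass over those that are not, and their reading is None.
At some moment in a run one of bottle1, bottle2, bottle3, bottle4 may be knocked a few centimetres aside while the robot is not near it.
Once in a run the grip may slacken for a moment while it holds something.
It also fails if it takes over 210 s, if anything falls off the work surface, if the arm or the gripper's body presses on something with over 40 N, if the wrist force passes 120 N, or if a joint passes its speed limit or range.

## Robot

A 6-joint arm with a two-finger parallel gripper is mounted at the origin on the work surface. World frame = base frame: x ahead of the robot, y to its left, z up, the work surface at z = 0. Lengths are in m, angles in rad, forces in N, time in s.
With the tool pointing down it reaches from about 0.275 to 0.875 m from the base axis. Payload 12.5 kg.
Tool frame: the origin (TCP) lies on the centre line of the jaws, within the pads' length; the fingertips stand r.finger_overhang ahead of it and the grasp point (between the pads) lies 3 mm ahead of it (r.finger_overhang is the distance from the TCP to the fingertips, in m); z points along the fingers, y is the direction in which the jaws open and shut (so a half turn about z gives the same grasp; the last joint's range is limited). The gripper opens to 85 mm and grips with 20 to 120 N. Pads are 22 mm wide; open, the fingers measure 114 mm over their backs; the gripper's body (76 mm by 85 mm) begins 54 mm behind the grasp point. The pads swing forward as they close: fully open they stand 13 mm farther back than shut.
Start: joints at [-1.297, 0.351, 1.652, -0, 1.139, -0.085], TCP at [0.193, -0.515, 0.253] pointing down, gripper open.
Joint ranges: [-2.75, 2.75], [-0.79, 2.1], [0.01, 2.65], [-1.57, 4.71], [0.07, 3.14], [-2.87, 2.87]. Speed limits (rad/s): [2.22, 2.22, 2.79, 3.14, 3.14, 3.14].

## Interface

Orientations are given as a unit quaternion [x, y, z, w].
In Python, from cell import r, optics gives the robot as it stands. The module is installed in compiled form; this text tells all that it offers. Calls block until the motion is done:
- r.move_to(position, orientation): joint-space move of the TCP to a pose.
- r.move_linear(position, rot=None, vel=0.15): straight line of the TCP; rot=None keeps the orientation; vel is the mean speed in m/s.
- r.set_joints(angles): joint-space move.
- r.set_gripper(opening, squeeze=None): opening from 0.0 (shut) to 1.0 (fully open); squeeze is the grip in N (None keeps the last); returns when the fingers have stopped.
- r.sleep(seconds).
- r.inverse_kinematics(position, orientation): joint angles nearest the present ones, or None.
- optics.get_image(name): name is "scene" or "top" or "wrist"; returns a dict with "pixels" (384x512x3 uint8, red, green, blue), "depth" (384x512 float32, m along the optical axis (not along the pixel's ray), 0 where there is no reading), "fx", "fy", "cx", "cy" (pixels), "camera_from_world" (4x4, takes a point from world to camera coordinates); the wrist camera has in their place "mount" (4x4, takes a point from camera to tool coordinates, whose origin is the TCP and whose axes are the flange's). Camera axes: x right, y down, z forward; pixel columns grow to the right and rows downward; lengths in m; the calibration is good to about 2 mm. A picture is of the moment at which its call begins: read the wrist's pose just before it.
A pose or a line that the arm cannot do raises r.PlanningError and nothing moves.
- r.hand_in(): hands the job in, once; it reports no verdict.
Readings, each from a call of its own:
- r.current_t(): time.
- r.current_q(): joint angles.
- r.current_qvel(): joint speeds.
- r.current_effort(): joint torques, N m.
- r.current_tool_pos(): TCP position.
- r.current_ee_rot(): TCP orientation.
- r.current_contact_force(): force on the tool from outside, world axes, zero at the start.
- r.current_torque(): the same for the moment, N m.
- r.current_opening(): opening from 0.0 (shut) to 1.0 (fully open).
Only numpy, scipy, OpenCV 4.12 (cv2) and the standard library are available. Lean on these libraries where they do the work, as an engineer would, in place of code of your own. Each camera call takes 0.05 s, during which the arm holds its last target.

## Working session

There is one attempt and no reset: what is moved stays moved. The work goes in short steps, each a Python script; the robot and the scene stay as the last script left them, time stands still between calls to the robot, and variables do not carry over. Pictures are saved under pics/ and viewed, and the job is handed in when it is done.

```bash
ls; mkdir -p pics; python3 - <<'E'
from cell import r, optics
import cv2
for n in("scene","top","wrist"):
    d=optics.get_image(n); cv2.imwrite(f"pics/{n}0.png",cv2.cvtColor(d["pixels"],cv2.COLOR_RGB2BGR))
    print(n,d["fx"],d["fy"],d["cx"],d["cy"]); print((d["camera_from_world"] if "camera_from_world" in d else d["mount"]).round(4).tolist(), d["depth"].min(),d["depth"].max())
print(r.finger_overhang,r.current_t(),r.current_ee_rot(),r.current_tool_pos())
E
```

```text
pics
scene 347.3962510686643 347.3962510686643 261.66568784665066 193.9207466656899
[[-0.2697, 0.9629, 0.0062, 0.1357], [0.8221, 0.2336, -0.5192, -0.3979], [-0.5014, -0.135, -0.8546, 1.5835], [0.0, 0.0, 0.0, 1.0]] 0.0 2.9061675
top 489.64218214108536 489.64218214108536 258.1105451920688 196.46454990724575
[[-0.0159, -0.9998, -0.0075, 0.0163], [-0.9868, 0.0168, -0.1612, 0.5606], [0.1613, 0.0048, -0.9869, 1.6731], [0.0, 0.0, 0.0, 1.0]] 0.0 2.7384694
wrist 282.9010556454868 282.9010556454868 254.8144341079387 194.33594485714744
[[0.0007, -0.9536, -0.301, 0.0768], [1.0, 0.0004, 0.001, 0.0002], [-0.0009, -0.301, 0.9536, -0.1202], [0.0, 0.0, 0.0, 1.0]] 0.0 1.4908395
0.022 0.15 [ 9.83947110e-01  1.78459764e-01 -5.00358627e-05 -4.41211970e-04] [ 0.19311068 -0.51474628  0.2528835 ]
```

View pics/scene0.png

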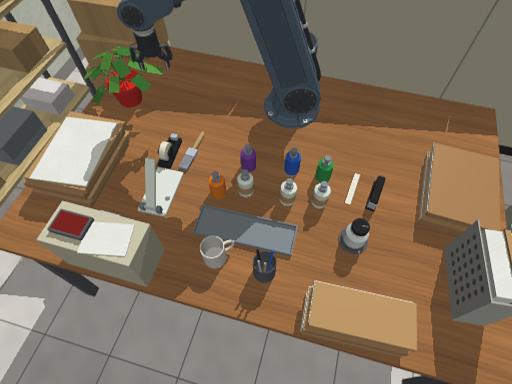

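View pics/top0.png

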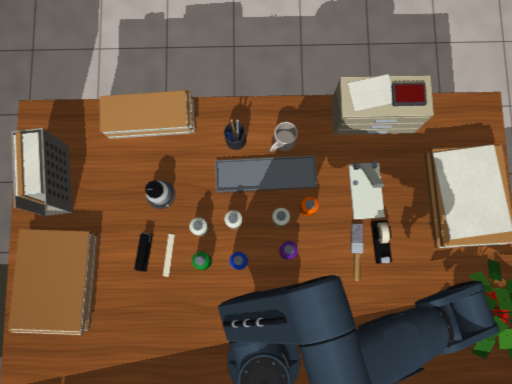

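View pics/wrist0.png

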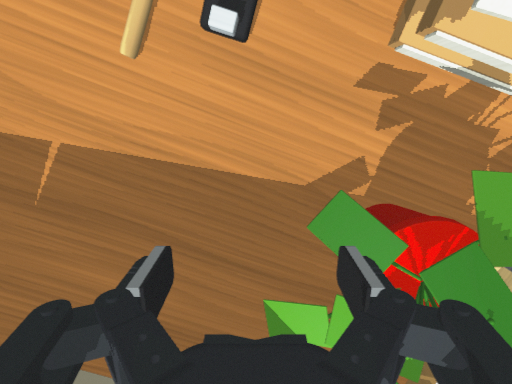

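The scene view shows three white bottles at (245,183), (288,192) and (321,194). They could be confused with the orange (217,185), purple (248,158), blue (292,162) and green (324,169) look-alikes, and also with the white mug (213,252) and the white jar with its black lid (355,235). I choose the three white ones, which sit at (281,216), (233,219) and (198,227) in the top view. Next I check them in close crops.

```bash
python3 - <<'E'
from cell import r, optics
import cv2,numpy as np
a=optics.get_image("scene")["pixels"][130:290,130:390]
b=optics.get_image("top")["pixels"][110:290,130:400]
cv2.imwrite("pics/c1.png",cv2.cvtColor(cv2.resize(a,None,fx=3,fy=3,interpolation=2),4))
cv2.imwrite("pics/c2.png",cv2.cvtColor(cv2.resize(b,None,fx=2.9,fy=2.9,interpolation=2),4))
E
```

```text
(no output)
```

View pics/c1.png

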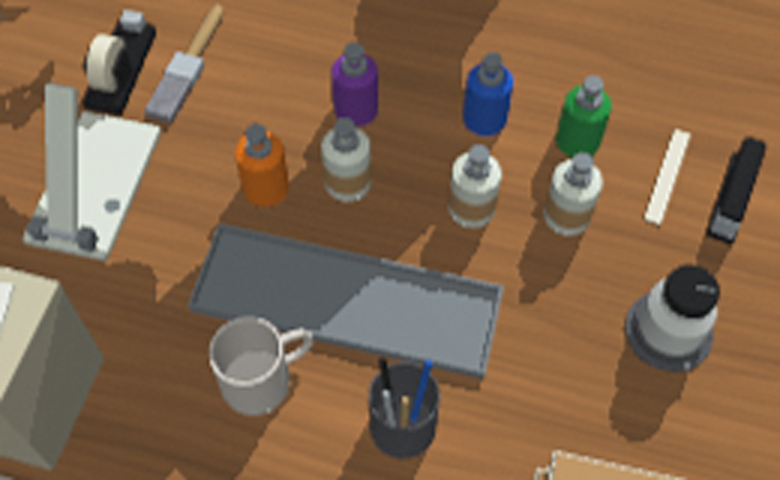

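View pics/c2.png

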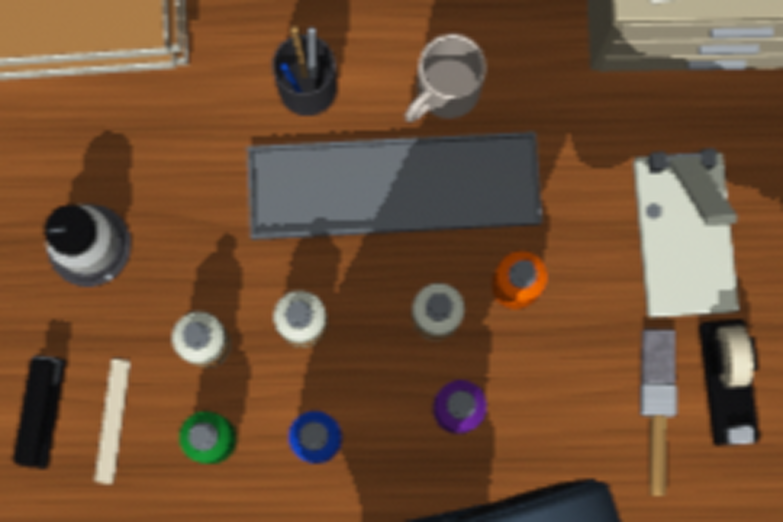

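The crops confirm the three white bottles: top view (198,227), (233,219) and (281,216). The caps look up, and the tray and the jar are clear. The lamp's hinge is at its far end, with the arm raised. Now I measure.

```bash
cat > h.py <<'E'
from cell import r, optics
import cv2, numpy as np
from scipy.spatial.transform import Rotation as R
def tf(d):
    """world_from_camera"""
    if "camera_from_world" in d: return np.linalg.inv(d["camera_from_world"])
    T=np.eye(4);T[:3,:3]=R.from_quat(d["rot"]).as_matrix();T[:3,3]=d["pos"]; return T@d["mount"]
def grab(n):
    p,q=r.current_tool_pos(),r.current_ee_rot()
    d=optics.get_image(n); d["pos"],d["rot"]=np.array(p),np.array(q); return d
def cloud(d):
    h,w=d["depth"].shape; u,v=np.meshgrid(np.arange(w),np.arange(h)); z=d["depth"]
    P=np.stack([(u-d["cx"])/d["fx"]*z,(v-d["cy"])/d["fy"]*z,z],-1); T=tf(d)
    W=P@T[:3,:3].T+T[:3,3]; W[z<=0]=np.nan; return W
def ray(d,u,v):
    T=tf(d); a=T[:3,:3]@np.array([(u-d["cx"])/d["fx"],(v-d["cy"])/d["fy"],1]); return T[:3,3],a/np.linalg.norm(a)
def onplane(d,u,v,z):
    o,a=ray(d,u,v); return o+a*(z-o[2])/a[2]
def tri(r1,r2):
    (o1,a1),(o2,a2)=r1,r2; s=np.linalg.lstsq(np.stack([a1,-a2],1),o2-o1,rcond=None)[0]
    p,q=o1+a1*s[0],o2+a2*s[1]; return (p+q)/2,np.linalg.norm(p-q)
def proj(d,P):
    c=np.linalg.inv(tf(d))@np.append(P,1); return d["cx"]+d["fx"]*c[0]/c[2],d["cy"]+d["fy"]*c[1]/c[2]
def save(d,n,box=None,f=1.0):
    im=d["pixels"]
    if box: im=im[box[1]:box[3],box[0]:box[2]]
    cv2.imwrite(f"pics/{n}.png",cv2.cvtColor(cv2.resize(im,None,fx=f,fy=f,interpolation=2),4))
E
python3 - <<'E'
from h import *
np.set_printoptions(precision=4,suppress=True)
for n in("top","scene"):
    d=grab(n); W=cloud(d); z=W[...,2]
    hsv=cv2.cvtColor(d["pixels"],cv2.COLOR_RGB2HSV)
    ok=(W[...,0]>.3)&(W[...,0]<.75)&(abs(W[...,1])<.5)
    print(n,"table z",np.nanmedian(z[ok&(z<.02)]))
    m=(ok&(z>.05)&(z<.3)).astype(np.uint8)
    k,l,s,c=cv2.connectedComponentsWithStats(m)
    for i in range(1,k):
        if s[i,4]<40: continue
        p=W[l==i]; rgb=d["pixels"][l==i].mean(0); hi=p[p[:,2]>p[:,2].max()-.006]
        print(c[i].round(),s[i,4],"rgb",rgb.round(),"zmax %.4f"%p[:,2].max(),"mid",((p.min(0)+p.max(0))/2),"size",np.ptp(p,0),"top",hi.mean(0),len(hi))
E
```

```text
top table z 0.0013144411638168485
[235. 143.] 54 rgb [46. 46. 49.] zmax 0.1087 mid [0.7453 0.0843 0.0795] size [0.0082 0.0425 0.0582] top [0.7433 0.0791 0.1063] 4
[282. 144.] 103 rgb [138. 131. 124.] zmax 0.1077 mid [ 0.7368 -0.0801  0.0797] size [0.0259 0.0848 0.0559] top [ 0.7376 -0.0936  0.104 ] 3
[373. 176.] 271 rgb [100. 102.  93.] zmax 0.2047 mid [ 0.6149 -0.3777  0.1277] size [0.1092 0.0399 0.154 ] top [ 0.5681 -0.3784  0.201 ] 3
[157. 191.] 428 rgb [75. 75. 75.] zmax 0.1332 mid [0.5795 0.3581 0.0921] size [0.0758 0.0777 0.0822] top [0.5749 0.354  0.1297] 4
[309. 205.] 262 rgb [136.  70.  26.] zmax 0.1340 mid [ 0.521  -0.1688  0.0921] size [0.0574 0.059  0.0837] top [ 0.5223 -0.1676  0.1308] 14
[281. 216.] 257 rgb [104. 106.  98.] zmax 0.1333 mid [ 0.4848 -0.0703  0.0933] size [0.0576 0.0558 0.08  ] top [ 0.4851 -0.0719  0.1295] 22
[233. 219.] 261 rgb [156. 158. 148.] zmax 0.1340 mid [0.4797 0.0923 0.0927] size [0.0601 0.0586 0.0825] top [0.4794 0.0937 0.1306] 24
[199. 226.] 267 rgb [152. 154. 145.] zmax 0.1347 mid [0.4556 0.2115 0.0924] size [0.0561 0.0591 0.0846] top [0.4553
[... 1796 characters left out ...]
 top [0.3782 0.4105 0.056 ] 117
[288. 189.] 272 rgb [146. 150. 143.] zmax 0.1315 mid [0.4842 0.0932 0.0912] size [0.0529 0.0585 0.0806] top [0.48   0.0945 0.1276] 20
[321. 191.] 280 rgb [145. 150. 143.] zmax 0.1303 mid [0.4604 0.2122 0.0903] size [0.0554 0.0586 0.0801] top [0.4576 0.2127 0.127 ] 28
[357. 231.] 507 rgb [91. 92. 91.] zmax 0.1250 mid [0.5875 0.3578 0.0875] size [0.0674 0.0768 0.075 ] top [0.5826 0.3581 0.1206] 114
[214. 239.] 96 rgb [131. 128. 124.] zmax 0.0997 mid [ 0.7427 -0.0938  0.075 ] size [0.0135 0.0535 0.0495] top [ 0.7427 -0.0945  0.0961] 20
[266. 253.] 57 rgb [62. 61. 62.] zmax 0.1026 mid [0.7461 0.0808 0.0773] size [0.0062 0.0293 0.0508] top [0.7448 0.0815 0.0998] 10
```

```bash
python3 - <<'E'
from h import *
np.set_printoptions(precision=4,suppress=True)
D={n:grab(n) for n in("top","scene")}
cen={}
for n,d in D.items():
    W=cloud(d); z=W[...,2]; px=d["pixels"].astype(int); 
    # tray
    ok=(W[...,0]>.52)&(W[...,0]<.72)&(abs(W[...,1])<.25)&(z<.035)
    m=(ok&(px[...,2]>=px[...,0]+3)).astype(np.uint8); m=cv2.morphologyEx(m,cv2.MORPH_CLOSE,np.ones((5,5)))
    k,l,s,c=cv2.connectedComponentsWithStats(m); i=1+s[1:,4].argmax()
    cnt=cv2.findContours((l==i).astype(np.uint8),0,1)[0][0]
    box=cv2.boxPoints(cv2.minAreaRect(cnt)); hull=cv2.approxPolyDP(cv2.convexHull(cnt),4,True)[:,0]
    P=np.array([onplane(d,*q,.018) for q in hull]); print(n,"tray",hull.tolist(),P.tolist())
    P2=np.array([onplane(d,*q,.018)[:2] for q in cnt[:,0]]).astype(np.float32); print(" rect",cv2.minAreaRect(P2), "floor z",np.nanmedian(z[l==i]))
    # caps and lid
    for nm,c0,rad in [("A",(.486,-.071),.02),("B",(.480,.094),.02),("C",(.457,.212),.02)]:
        mm=(np.hypot(W[...,0]-c0[0],W[...,1]-c0[1])<rad)&(z>.118)
        v,u=np.nonzero(mm); cen[nm,n]=(u.mean(),v.mean()); print(nm,len(u),W[mm].mean(0))
    mm=(np.hypot(W[...,0]-.58,W[...,1]-.358)<.06)&(z>.05)&(px.max(-1)<45)
    v,u=np.nonzero(mm); p=W[mm]; t=p[p[:,2]>np.percentile(p[:,2],50)]
    print("lid",len(u),(u.min(),u.max(),v.min(),v.max()),"z pct",np.percentile(p[:,2],[5,25,50,75,95]),"mid",(p.min(0)+p.max(0))/2,np.ptp(p,0))
    # lamp arm
    mm=(W[...,0]>.5)&(W[...,0]<.7)&(abs(W[...,1]+.378)<.035)&(z>.05)
    p=W[mm]; c=p.mean(0); print("arm",c,np.linalg.svd(p-c,full_matrices=False)[2][0],p[p[:,2].argmax()],p[p[:,2].argmin()])
for nm in "ABC": print(nm,tri(ray(D["top"],*cen[nm,"top"]),ray(D["scene"],*cen[nm,"scene"])))
save(D["top"],"c3",(130,170,190,215),10); save(D["top"],"lamp",(335,150,405,290),4);save(D["scene"],"c4",(330,210,380,260),10)
E
```

```text
top tray [[313, 157], [315, 186], [217, 191], [217, 161]] [[0.7062999705162273, -0.19332307227527973, 0.018000000000000016], [0.599729248020559, -0.19685761575911348, 0.018000000000000016], [0.5875922759654016, 0.1538479231581628, 0.018000000000000016], [0.6976026063896283, 0.15359424545356273, 0.018000000000000016]]
 rect ((0.6488637924194336, -0.019761517643928528), (0.11426660418510437, 0.3535824418067932), 2.0002498626708984) floor z 0.00510471790476652
A 46 [ 0.4854 -0.0705  0.1272]
B 43 [0.4798 0.093  0.1267]
C 44 [0.4568 0.2122 0.1267]
lid 217 (np.int64(146), np.int64(162), np.int64(181), np.int64(197)) z pct [0.1133 0.1166 0.1195 0.1225 0.1254] mid [0.5808 0.3577 0.1195] [0.0546 0.0544 0.018 ]
arm [ 0.6103 -0.3766  0.1336] [-0.5678 -0.0321  0.8225] [ 0.5692 -0.3906  0.1996] [ 0.6667 -0.344   0.0501]
scene tray [[203, 205], [295, 225], [290, 255], [193, 232]] [[0.6020550492775847, -0.19913440314776465, 0.018000000000000016], [0.5893041439930687, 0.14888471030614248, 0.018000000000000016], [0.7056351456841579, 0.15770751224717147, 0.018000000000000016], [0.7152698159044408, -0.19429222436007348, 0.018000000000000016]]
 rect ((0.6564311981201172, -0.02012290060520172), (0.12356220930814743, 0.35664016008377075), 1.8013758659362793) floor z 0.005008650295403871
A 34 [ 0.4861 -0.07    0.1263]
B 35 [0.4793 0.0933 0.1261]
C 34 [0.458  0.2125 0.1259]
lid 194 (np.int64(351), np.int64(369), np.int64(219), np.int64(235)) z pct [0.1063 0.1162 0.1183 0.1199 0.1214] mid [0.5845 0.3587 0.1118] [0.0539 0.0554 0.0249]
arm [ 0.6147 -0.3764  0.1255] [ 0.5562  0.0159 -0.8309] [ 0.5708 -0.3867  0.1985] [ 0.6627 -0.3758  0.0506]
A (array([ 0.4856, -0.0704,  0.1254]), np.float64(0.00043893749634841823))
B (array([0.4798, 0.0932, 0.1268]), np.float64(0.0003374947936535587))
C (array([0.457 , 0.2125, 0.1244]), np.float64(0.00012193140275302026))
```

View pics/lamp.png

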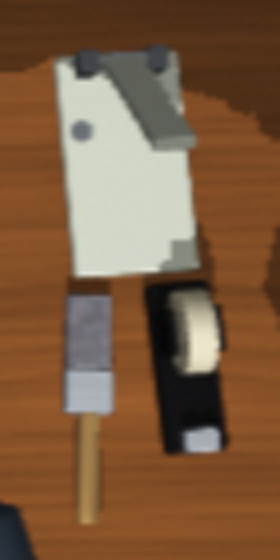

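View pics/c4.png

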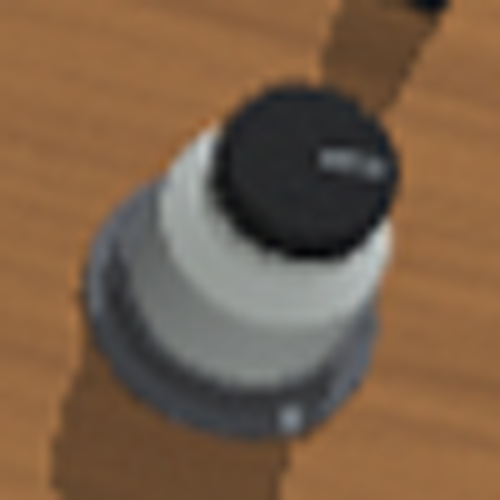

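Everything agrees with the description: cap tops at 0.125–0.127 m (so all up), tray floor at 0.005 m, centre about (0.652,-0.020). The lid centre is (0.582,0.358) with its top near 0.119 m, so it is roughly 4 rad open. The lamp hinge is at about x 0.675, y -0.376, and the arm folds toward the robot. I start by pressing the caps.

```bash
cat >> h.py <<'E'
DOWN=[1,0,0,0]
def bottles(n="top"):
    """white bottles standing: list of (x,y,ztop)"""
    d=grab(n); W=cloud(d); z=W[...,2]; hsv=cv2.cvtColor(d["pixels"],cv2.COLOR_RGB2HSV)
    m=((W[...,0]>.25)&(W[...,0]<.72)&(abs(W[...,1])<.3)&(z>.06)&(z<.15)).astype(np.uint8)
    k,l,s,c=cv2.connectedComponentsWithStats(m); out=[]
    for i in range(1,k):
        if s[i,4]<150: continue
        sat=np.median(hsv[...,1][l==i]); p=W[l==i]
        if sat>70: continue
        t=p[p[:,2]>.107]; t=t if len(t) else p
        out.append((*(t[:,:2].mean(0)).round(4),round(float(np.median(t[:,2])),4),int(s[i,4]),int(sat)))
    return out
def fz(): return float(r.current_contact_force()[2])
def press(x,y,ztip):
    r.set_gripper(0.0)
    r.move_to([x,y,ztip+.022+.05],DOWN); r.move_linear([x,y,ztip+.022+.006],vel=.1)
    f0=fz(); log=[]
    for k in range(30):
        z=ztip+.022+.005-.001*k
        if z-.022<ztip-.0135: break
        r.move_linear([x,y,z],vel=.03); f=fz()-f0; log.append((round(r.current_tool_pos()[2],4),round(f,1)))
        if abs(f)>25: break
    print(log)
    r.move_linear([x,y,ztip+.08],vel=.15)
E
python3 - <<'E'
from h import *
print(bottles())
p=r.current_tool_pos(); r.move_linear([p[0],p[1],.32])
r.move_to([.4856,-.0704,.26],DOWN); print(r.current_q(),r.current_t())
press(.4856,-.0704,.126)
print(r.current_q(),r.current_t())
E
```

```text
[(np.float64(0.4856), np.float64(-0.0706), 0.1263, 251, 22), (np.float64(0.48), np.float64(0.0931), 0.1251, 256, 20), (np.float64(0.4568), np.float64(0.2124), 0.1254, 259, 20)]
[-2.40054109e-01  2.35312769e-01  1.79241705e+00 -8.51391617e-05
  1.11379295e+00  1.33143496e+00] 3.025
[(np.float64(0.1535), -0.2), (np.float64(0.152), -0.4), (np.float64(0.1509), -0.5), (np.float64(0.1499), -1.0), (np.float64(0.149), -0.5), (np.float64(0.1481), 1.4), (np.float64(0.1472), 4.0), (np.float64(0.1462), 4.0), (np.float64(0.1449), 1.3), (np.float64(0.1438), 0.3), (np.float64(0.1428), -1.0), (np.float64(0.1419), 0.1), (np.float64(0.1409), -0.3), (np.float64(0.1399), 0.6), (np.float64(0.1389), -0.6), (np.float64(0.1379), -1.7), (np.float64(0.137), 0.1), (np.float64(0.1369), 13.6), (np.float64(0.1369), 24.0)]
[-2.38896512e-01  3.03686040e-01  1.85198158e+00  1.39278972e-05
  9.86882675e-01  1.33190308e+00] 10.1167
```

```bash
python3 - <<'E'
from h import *
r.move_to([.479,.0931,.21],DOWN); print(bottles())
press(.480,.0931,.126)
press(.457,.2125,.126)
r.move_linear([.457,.2125,.26])
print(r.current_t()); d=grab("scene"); save(d,"p1",(170,130,370,280),4)
r.move_to([.457,.4,.26],DOWN)
print(bottles("scene"),bottles(),r.current_q())
E
```

```text
[(np.float64(0.4853), np.float64(-0.0702), 0.1156, 249, 20), (np.float64(0.4566), np.float64(0.2122), 0.1255, 177, 20)]
[(np.float64(0.1534), 0.1), (np.float64(0.152), 0.5), (np.float64(0.1509), -0.4), (np.float64(0.1499), 0.1), (np.float64(0.1489), 0.5), (np.float64(0.1481), 2.5), (np.float64(0.1473), 5.1), (np.float64(0.1461), 4.6), (np.float64(0.1449), 2.4), (np.float64(0.1438), 0.3), (np.float64(0.1428), 0.3), (np.float64(0.1419), -1.4), (np.float64(0.1409), 0.9), (np.float64(0.14), -0.4), (np.float64(0.139), 1.0), (np.float64(0.1379), -0.1), (np.float64(0.1371), 0.6), (np.float64(0.1369), 13.5), (np.float64(0.1369), 24.4)]
[(np.float64(0.1534), -0.2), (np.float64(0.1521), 0.1), (np.float64(0.1509), 0.6), (np.float64(0.1499), -0.3), (np.float64(0.1489), 0.3), (np.float64(0.1481), 1.6), (np.float64(0.1473), 4.8), (np.float64(0.1462), 4.9), (np.float64(0.1449), 2.8), (np.float64(0.1438), 1.0), (np.float64(0.1428), 0.6), (np.float64(0.1419), 0.5), (np.float64(0.1409), 0.6), (np.float64(0.14), 0.3), (np.float64(0.139), 0.2), (np.float64(0.1379), -0.1), (np.float64(0.1371), 1.4), (np.float64(0.1369), 13.2), (np.float64(0.1369), 24.1)]
24.5417
[(np.float64(0.4872), np.float64(-0.0702), 0.1161, 231, 16), (np.float64(0.4797), np.float64(0.0934), 0.1151, 233, 17), (np.float64(0.4576), np.float64(0.2117), 0.1145, 240, 16)] [(np.float64(0.4853), np.float64(-0.0702), 0.1158, 251, 20), (np.float64(0.4799), np.float64(0.0922), 0.1161, 253, 22), (np.float64(0.4569), np.float64(0.2123), 0.1158, 255, 21)] [ 6.40268150e-01  4.47960360e-01  1.48999154e+00 -2.33694975e-04
  1.20412240e+00  2.21252936e+00]
```

View pics/p1.png

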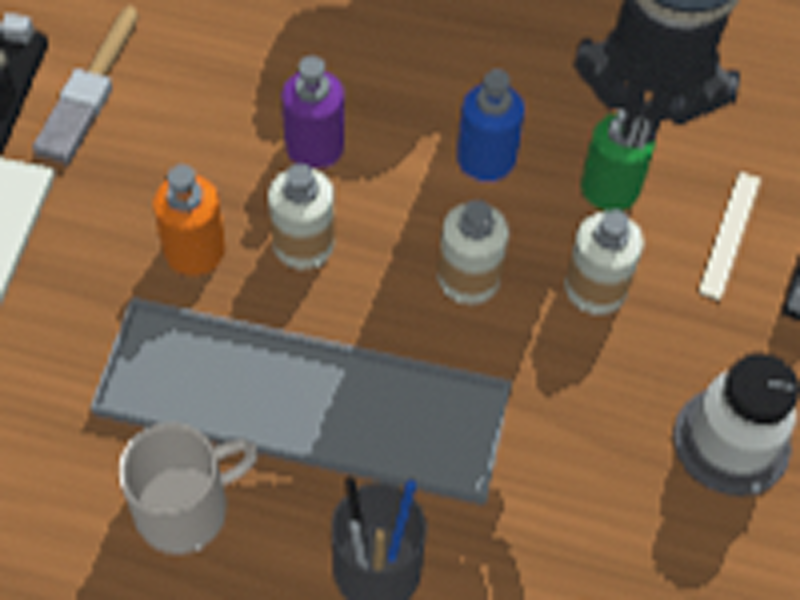

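All three caps are home: the tops now read 0.115–0.116 m in both views, against the taller coloured caps. I now look at the lid from above with the wrist camera at two places.

```bash
python3 - <<'E'
from h import *
np.set_printoptions(precision=4,suppress=True)
r.set_gripper(1.0)
def yawq(y): return (R.from_euler('z',y)*R.from_quat(DOWN)).as_quat()
obs=[]
for k,(x,y) in enumerate([(.50,.358),(.46,.34)]):
    r.move_to([x,y,.26],DOWN); r.sleep(.2)
    d=grab("wrist"); W=cloud(d); px=d["pixels"]
    m=(px.max(-1)<60)&(np.hypot(W[...,0]-.582,W[...,1]-.358)<.05)&(W[...,2]>.108)
    p=W[m]; v,u=np.nonzero(m); (c,rad)=cv2.minEnclosingCircle(np.float32(p[:,:2]))
    hull=cv2.minEnclosingCircle(np.float32(np.c_[u,v])); print(len(p),"z",np.median(p[:,2]),c,rad,"px",hull)
    obs.append(ray(d,*hull[0])); save(d,f"w{k}")
print(tri(*obs),r.current_t())
E
```

```text
3282 z 0.11878746802089507 (0.5818008184432983, 0.3604930639266968) 0.029022464528679848 px ((252.0, 97.84091186523438), 34.39258575439453)
3927 z 0.11874544015571481 (0.5812879204750061, 0.35979223251342773) 0.02979566715657711 px ((230.5, 49.5), 38.89097213745117)
(array([0.5825, 0.3608, 0.1137]), np.float64(0.00013363076263113484)) 27.4
```

View pics/w0.png

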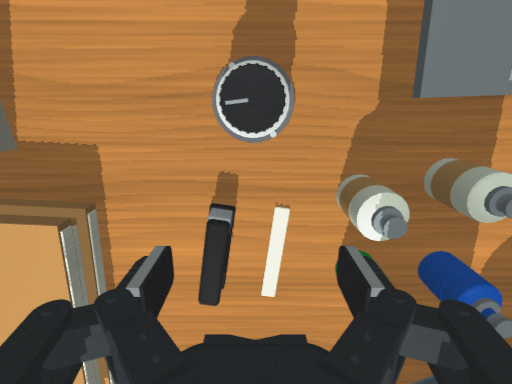

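```bash
cat >> h.py <<'E'
def yawq(y): return (R.from_euler('z',y)*R.from_quat(DOWN)).as_quat()
E
python3 - <<'E'
from h import *
np.set_printoptions(precision=3,suppress=True)
c=np.array([.582,.360]); 
r.move_to([*c,.2],DOWN)
q=np.array(r.current_q()); q[5]=-2.6; r.set_joints(q)
r.move_linear([*c,.112],vel=.1); print("f",r.current_contact_force(),r.current_torque(),r.current_q())
r.set_gripper(0.0,squeeze=40); print("open",r.current_opening(),r.current_contact_force(),r.current_torque(),r.current_t())
d=grab("top"); save(d,"lid1",(110,140,230,230),6)
rot0=R.from_quat(r.current_ee_rot()); p0=np.array(r.current_tool_pos()); t0=np.array(r.current_torque())
q0=np.array(r.current_q()); tot=0
while tot<5.15:
    tot+=.3
    z=max(p0[2]-.0012*tot, p0[2]-.0052)
    s=r.inverse_kinematics([*p0[:2],z],(R.from_euler('z',-tot)*rot0).as_quat())
    if s is None or abs(s[5]-q0[5]-tot)>.15: print("ik",s); break
    r.set_joints(s); t=np.array(r.current_torque())-t0
    print(round(tot,2),round(r.current_q()[5],2),t,r.current_contact_force(),round(r.current_opening(),3))
    if abs(t[2])>.9: break
print(r.current_t())
E
```

```text
f [ 0.775  0.139 -0.22 ] [ 0.01  -0.019  0.058] [ 0.486  0.743  1.372  0.     1.026 -2.6  ]
open 0.6659156954599966 [-5.843 -0.891  8.439] [-0.21   1.155  0.002] 33.2583
0.3 -2.3 [ 0.067 -0.419 -0.051] [-4.881 -0.542  2.962] 0.666
0.6 -2.0 [ 0.187 -0.08  -0.045] [-6.566  0.879  5.614] 0.665
0.9 -1.7 [ 0.335  0.026 -0.058] [-7.119  0.858  3.977] 0.663
1.2 -1.4 [ 0.649  0.12  -0.06 ] [-7.956  2.35   3.691] 0.665
1.5 -1.1 [ 0.849  0.219 -0.093] [-8.45   4.931  3.394] 0.664
1.8 -0.8 [ 1.147  0.078 -0.047] [-7.688  6.558  4.808] 0.664
2.1 -0.5 [ 1.342 -0.017 -0.039] [-6.361  7.838  2.795] 0.669
2.4 -0.2 [ 1.568 -0.149 -0.059] [-6.54   8.624  2.59 ] 0.664
2.7 0.1 [ 1.718 -0.381 -0.073] [-4.52   9.668  0.947] 0.667
3.0 0.4 [ 1.833 -0.579 -0.093] [-2.311 10.337  0.284] 0.665
3.3 0.7 [ 1.743 -0.892 -0.114] [-0.057 10.768 -0.477] 0.666
3.6 1.0 [ 1.726 -1.095 -0.079] [-0.019 10.538 -1.441] 0.665
3.9 1.3 [ 1.606 -1.33  -0.133] [ 1.613  9.026 -1.21 ] 0.666
4.2 1.6 [ 1.377 -1.524 -0.083] [ 2.038  7.07  -0.965] 0.666
4.5 1.9 [ 1.161 -1.782  0.573] [ 4.441  6.453 -2.799] 0.665
4.8 2.2 [ 1.026 -1.142  0.811] [-0.596  4.982 -0.485] 0.668
5.1 2.49 [ 0.958 -1.573  1.051] [ 2.943  5.892 -0.651] 0.669
39.9667
```

View pics/lid1.png

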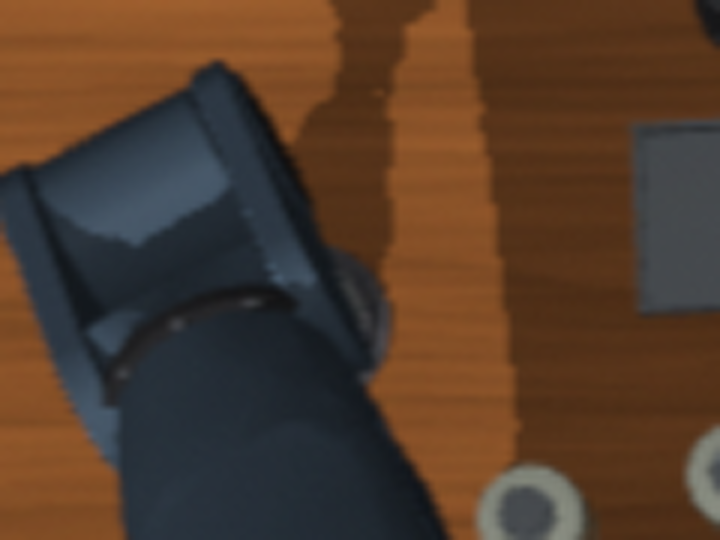

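The stop torque appeared at about 4.3 rad of turn, which matches the measured 4.7 mm rise. I release, check the lid height, then look for the bottles again.

```bash
python3 - <<'E'
from h import *
np.set_printoptions(precision=4,suppress=True)
r.set_gripper(1.0); p=r.current_tool_pos(); r.move_linear([p[0],p[1],.2],vel=.15)
r.move_to([.50,.358,.26],DOWN); r.sleep(.2)
d=grab("wrist"); W=cloud(d); px=d["pixels"]
m=(px.max(-1)<60)&(np.hypot(W[...,0]-.582,W[...,1]-.358)<.05)&(W[...,2]>.105)
print(len(W[m]),"z",np.median(W[m][:,2])); save(d,"w2",(180,40,330,170),5)
print(bottles(),bottles("scene"),r.current_t(),r.current_contact_force())
E
```

```text
3200 z 0.11361618638671514
[(np.float64(0.4851), np.float64(-0.0702), 0.1154, 249, 20), (np.float64(0.4796), np.float64(0.0927), 0.1149, 251, 22), (np.float64(0.4565), np.float64(0.2119), 0.1149, 255, 21)] [(np.float64(0.4865), np.float64(-0.0707), 0.1152, 230, 16), (np.float64(0.4793), np.float64(0.0935), 0.1151, 232, 17), (np.float64(0.4573), np.float64(0.2117), 0.1144, 241, 16)] 41.9667 [ 0.7824 -0.0441  0.3265]
```

View pics/w2.png

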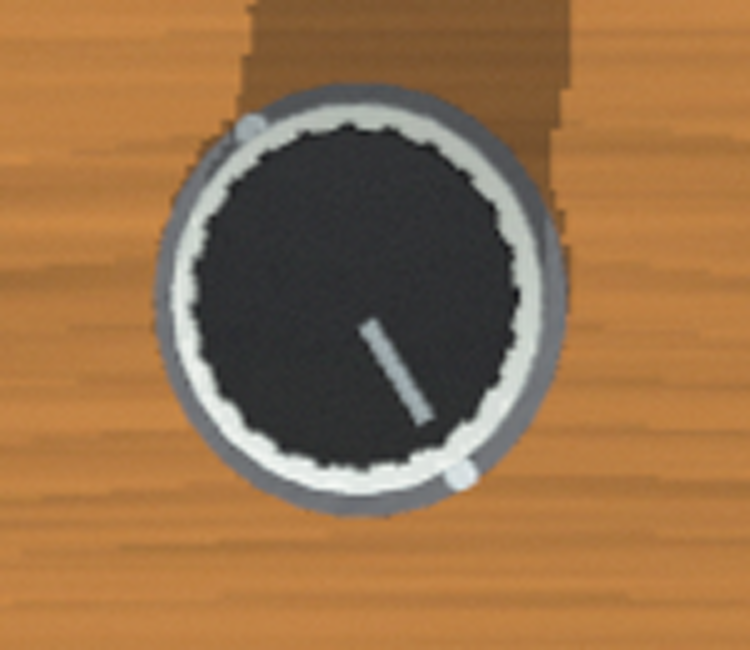

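The lid is tight: its top is at 0.1136 m, against 0.114 expected. Next I move the bottles to the tray, C first, carrying them low.

```bash
cat >> h.py <<'E'
def pick(x,y,z=.069):
    r.set_gripper(.9); r.move_to([x,y,.19],DOWN); r.move_linear([x,y,z],vel=.12)
    f=r.current_contact_force(); r.set_gripper(0.0,squeeze=60)
    print("grip",round(r.current_opening(),3),np.round(f,1),round(r.current_t(),1))
    r.move_linear([x,y,z+.035],vel=.1); print("lift",round(r.current_opening(),3),np.round(r.current_contact_force(),1))
def place(wp,x,y,z=.069):
    for w in wp: r.move_linear([*w,z+.035],vel=.15)
    r.move_linear([x,y,z+.035],vel=.12); print("over",round(r.current_opening(),3),np.round(r.current_contact_force(),1))
    r.move_linear([x,y,z+.0065],vel=.06); print("down",round(r.current_opening(),3),np.round(r.current_contact_force(),1))
def release(x,y):
    r.set_gripper(.88); r.move_linear([x,y,.2],vel=.15); print("t",round(r.current_t(),1))
E
python3 - <<'E'
from h import *
pick(.4568,.2121)
E
```

```text
grip 0.693 [0.2 0.2 0.4] 44.4
lift 0.686 [-0.3  0.1 -3.5]
```

```bash
python3 - <<'E'
from h import *
place([(.56,.16)],.646,.10)
d=grab("scene"); save(d,"b1",(170,130,370,280),4)
E
```

```text
over 0.688 [-0.1  0.4 -2.6]
down 0.689 [-0.4 -0.3 -2.8]
```

View pics/b1.png

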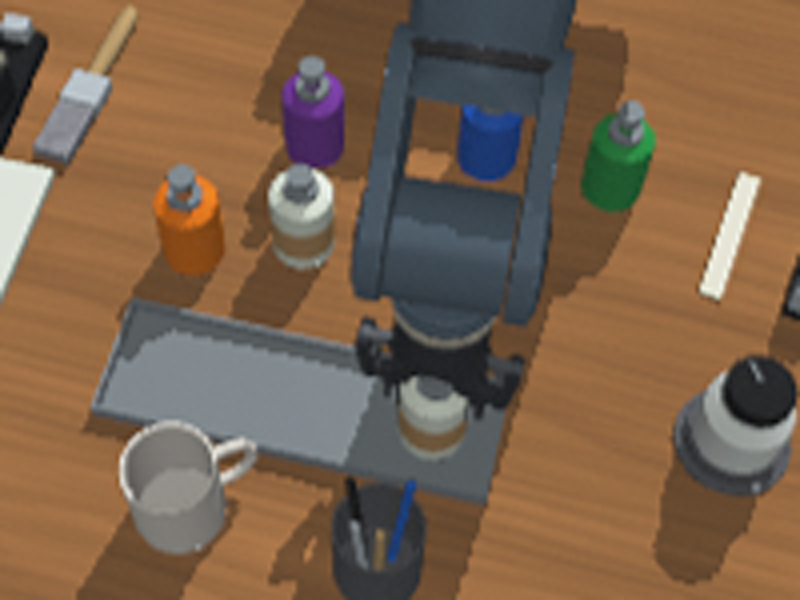

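The bottle hangs inside the tray at crop (433,425), clear of the pot and the walls. I lower the last millimetre and release, then re-measure before picking up B.

```bash
python3 - <<'E'
from h import *
for z in (.0747,.0742,.0737):
    r.move_linear([.646,.10,z],vel=.03); f=fz(); print(z,f)
    if f>2: break
release(.646,.10)
r.move_to([.5,.3,.26],DOWN)
print(bottles(),bottles("scene"))
E
```

```text
0.0747 -2.192502963322154
0.0742 -2.5169869871401995
0.0737 2.6869740946711675
t 49.6
[(np.float64(0.6443), np.float64(0.0978), 0.1187, 258, 21), (np.float64(0.4966), np.float64(0.0909), 0.1149, 249, 22), (np.float64(0.485), np.float64(-0.07), 0.115, 249, 20)] [(np.float64(0.4871), np.float64(-0.0705), 0.1159, 229, 16), (np.float64(0.4971), np.float64(0.0902), 0.1155, 237, 16), (np.float64(0.6467), np.float64(0.0988), 0.1189, 282, 17)]
```

Bottle C is in the tray, with its top at 0.119 as expected. Bottle B has been knocked to (0.497,0.0905) and is still upright. I pick it up at its new place.

```bash
cat >> h.py <<'E'
def settle(x,y):
    for z in (.0747,.0742,.0737,.0732,.0727):
        r.move_linear([x,y,z],vel=.03); f=fz()
        if f>1: break
    print("settle",z,round(f,1)); release(x,y)
E
python3 - <<'E'
from h import *
b=[k for k in bottles() if .03<k[1]<.15 and k[0]<.6][0]; print(b)
pick(b[0],b[1]); place([(.58,.03)],.650,0.0)
d=grab("scene"); save(d,"b2",(170,130,370,280),4)
E
```

```text
(np.float64(0.4968), np.float64(0.0905), 0.1147, 248, 22)
grip 0.691 [-0.2  0.3  0.8] 53.3
lift 0.686 [-0.2  0.4 -3.3]
over 0.69 [-0.4 -0.1 -2.8]
down 0.687 [-1.2 -0.  -2.3]
```

View pics/b2.png

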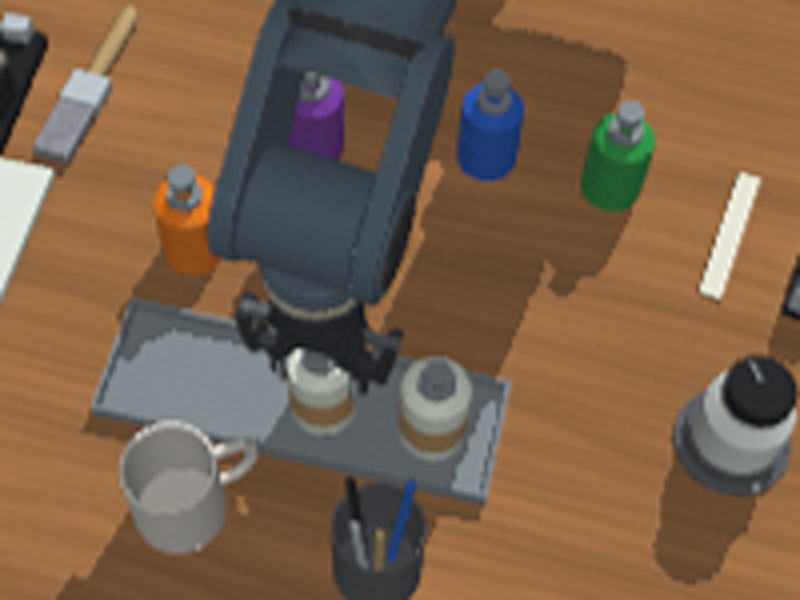

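Bottle B is over the tray at crop (320,395), clear of bottle C. I settle it, then fetch A.

```bash
python3 - <<'E'
from h import *
settle(.650,0.0)
r.move_to([.5,.3,.26],DOWN)
L=bottles(); print(L,bottles("scene"))
b=[k for k in L if k[0]<.58][0]
r.move_to([b[0],b[1],.25],DOWN)
pick(b[0],b[1]); place([(.60,-.068)],.652,-.105)
d=grab("scene"); save(d,"b3",(170,130,370,280),4)
E
```

```text
settle 0.0737 2.0
t 58.1
[(np.float64(0.6489), np.float64(-0.0017), 0.119, 255, 18), (np.float64(0.6443), np.float64(0.0976), 0.119, 256, 21), (np.float64(0.4855), np.float64(-0.0702), 0.1161, 248, 19)] [(np.float64(0.487), np.float64(-0.0706), 0.1151, 230, 16), (np.float64(0.6498), np.float64(-0.0009), 0.1193, 274, 16), (np.float64(0.6467), np.float64(0.0983), 0.1191, 282, 17)]
grip 0.688 [1.2 0.2 0.4] 62.9
lift 0.685 [-0.3  0.7 -2.7]
over 0.69 [ 0.   0.7 -2.6]
down 0.685 [ 0.1 -0.6 -2.1]
```

View pics/b3.png

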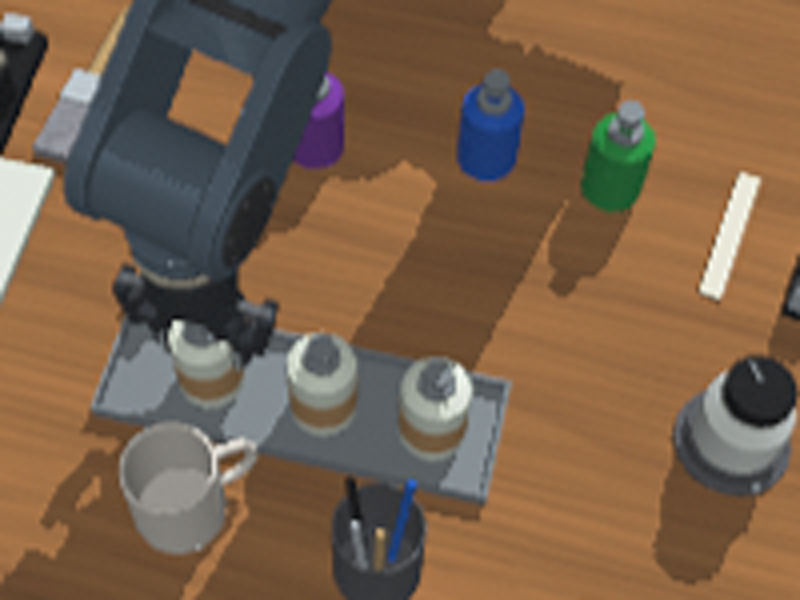

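Bottle A is over the tray at crop (205,370). I settle it and check all three, then look at the lamp closely.

```bash
python3 - <<'E'
from h import *
np.set_printoptions(precision=4,suppress=True)
settle(.652,-.105)
r.move_linear([.60,-.10,.30])
r.move_to([.36,.1,.33],DOWN); r.set_gripper(0.0)
print(bottles(),bottles("scene"))
for n in("top","scene"):
    d=grab(n); W=cloud(d); z=W[...,2]
    mm=(W[...,0]>.5)&(W[...,0]<.7)&(abs(W[...,1]+.378)<.035)&(z>.06)
    p=W[mm]; c=p.mean(0); a=np.linalg.svd(p-c,full_matrices=False)[2][0]; hi=p[p[:,2]>p[:,2].max()-.012]
    print(n,c,a,"high",hi.mean(0),"hinge est x",c[0]+a[0]*(.034-c[2])/a[2])
    mb=(W[...,0]>.45)&(W[...,0]<.72)&(abs(W[...,1]+.36)<.08)&(z>.008)&(z<.03)&(d["pixels"].min(-1)>110)
    q=W[mb]; print(" base",cv2.minAreaRect(np.float32(q[:,:2])),np.median(q[:,2]))
save(grab("top"),"t2"); print(r.current_t())
E
```

```text
settle 0.0737 1.9
t 67.7
[(np.float64(0.6485), np.float64(-0.0018), 0.1178, 257, 21), (np.float64(0.6518), np.float64(-0.1068), 0.1186, 255, 21), (np.float64(0.6442), np.float64(0.0977), 0.119, 254, 21)] [(np.float64(0.6523), np.float64(-0.1064), 0.1191, 272, 16), (np.float64(0.65), np.float64(-0.0011), 0.119, 275, 17), (np.float64(0.6468), np.float64(0.0993), 0.1189, 286, 16)]
top [ 0.6072 -0.3771  0.1378] [-0.5693 -0.0268  0.8217] high [ 0.5682 -0.3791  0.1929] hinge est x 0.6790992892855513
 base ((0.5649939775466919, -0.37983089685440063), (0.22803331911563873, 0.11372139304876328), 0.92326420545578) 0.016721705598239156
scene [ 0.6114 -0.3764  0.1304] [ 0.5576  0.0194 -0.8299] high [ 0.5709 -0.378   0.1906] hinge est x 0.676193350747925
 base ((0.5674325227737427, -0.3777371942996979), (0.23358508944511414, 0.11215700209140778), 0.4538375437259674) 0.016744866902193567
70.775
```

View pics/t2.png

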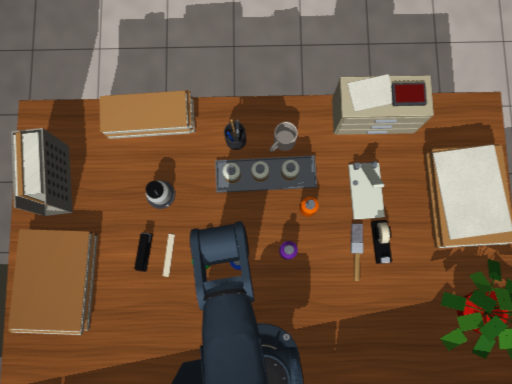

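All three bottles stand in the tray: top view (231,172), (260,170) and (290,169), with tops at 0.119. The lid is tight and the bystanders are in place. Only the lamp remains. Its hinge is at about (0.670,-0.377,0.034) with a tilt of about 0.97 rad, so I push the upper face round its arc with shut fingers.

```bash
python3 - <<'E'
from h import *
H=np.array([.670,.034]); rho=.15
def tcp(th):
    c=H+rho*np.array([-np.cos(th),np.sin(th)])+.006*np.array([np.sin(th),np.cos(th)])
    return [c[0]+.011,-.378,c[1]+.022]
s=tcp(1.25); r.move_to([s[0],s[1],.33],DOWN); r.move_linear(s,vel=.15); f0=np.array(r.current_contact_force())
for th in np.r_[np.arange(1.15,0.04,-.08),.03,0]:
    r.move_linear(tcp(th),vel=.06); f=np.array(r.current_contact_force())-f0; print(round(th,2),f.round(1),np.round(r.current_tool_pos(),3))
    if np.linalg.norm(f)>25: break
print(r.current_t())
E
```

```text
1.15 [0.4 1.  0. ] [ 0.625 -0.378  0.196]
1.07 [ 0.3  0.6 -0.2] [ 0.614 -0.378  0.191]
0.99 [ 1.1  1.  -0.3] [ 0.604 -0.378  0.185]
0.91 [0.5 0.2 0.1] [ 0.594 -0.378  0.178]
0.83 [ 0.3  1.2 -0.5] [ 0.584 -0.378  0.17 ]
0.75 [-0.5 -0.1 -0.4] [ 0.575 -0.378  0.162]
0.67 [ 0.9  1.3 -0.1] [ 0.567 -0.378  0.153]
0.59 [0.6 0.2 0.1] [ 0.559 -0.378  0.144]
0.51 [-0.1  0.8 -0.8] [ 0.553 -0.378  0.134]
0.43 [-0.1  1.2 -0. ] [ 0.547 -0.378  0.123]
0.35 [ 0.5  0.4 -0.1] [ 0.542 -0.378  0.113]
0.27 [ 0.5  1.2 -0.1] [ 0.538 -0.378  0.101]
0.19 [-0.2  0.5 -0.4] [ 0.535 -0.378  0.09 ]
0.11 [-0.3  1.4  0.3] [ 0.532 -0.378  0.078]
0.03 [ 0.   0.7 -0.2] [ 0.531 -0.378  0.066]
0.0 [0.5 0.4 1.7] [ 0.531 -0.378  0.062]
79.3333
```

```bash
python3 - <<'E'
from h import *
save(grab("scene"),"l1",(100,110,260,240),5)
E
```

```text
(no output)
```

View pics/l1.png

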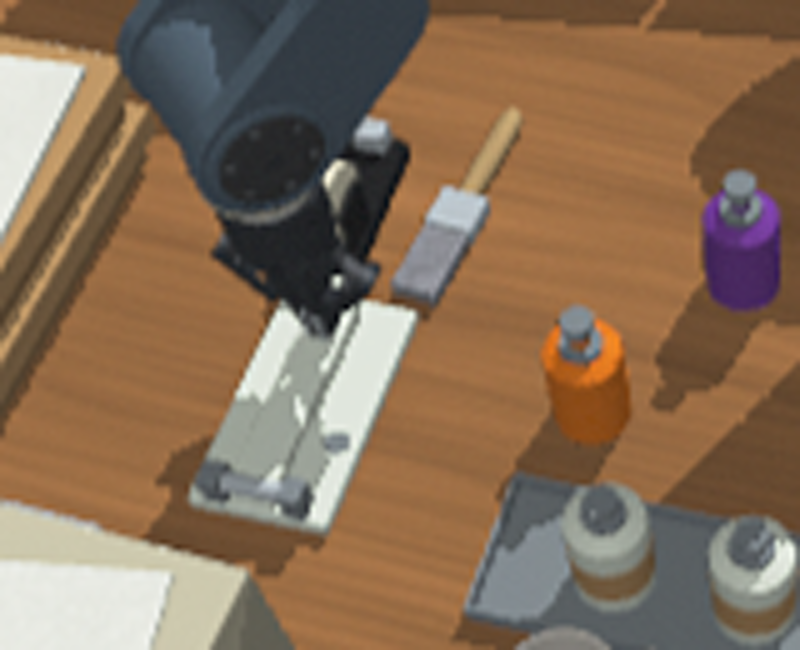

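The arm is down under the fingers (crop (320,330)). I press until it reaches a firm stop, then retreat and check everything.

```bash
python3 - <<'E'
from h import *
np.set_printoptions(precision=4,suppress=True)
f0=fz()
for k in range(1,9):
    r.move_linear([.531,-.378,.062-.001*k],vel=.03); f=fz(); print(np.round(r.current_tool_pos()[2],4),round(f,1))
    if f>18: break
r.move_linear([.531,-.378,.33],vel=.2); r.move_to([.36,.1,.33],DOWN); r.sleep(.5)
for n in("top","scene"):
    d=grab(n); W=cloud(d); z=W[...,2]
    for x in (.49,.52,.55,.58,.61,.64):
        mm=(abs(W[...,0]-x)<.012)&(abs(W[...,1]+.378)<.010); print(n,x,round(float(np.nanmedian(z[mm])),4),end="; ")
    print(bottles(n)); save(d,"f_"+n)
save(grab("scene"),"l2",(100,110,260,240),5)
print(r.current_t(),r.current_contact_force())
E
```

```text
0.0619 10.3
0.0618 17.9
0.0616 25.1
top 0.49 0.0405; top 0.52 0.0411; top 0.55 0.0396; top 0.58 0.0402; top 0.61 0.0409; top 0.64 0.0397; [(np.float64(0.6487), np.float64(-0.0018), 0.1193, 254, 21), (np.float64(0.651), np.float64(-0.1072), 0.1181, 256, 21), (np.float64(0.644), np.float64(0.0981), 0.1184, 259, 21)]
scene 0.49 0.0401; scene 0.52 0.0402; scene 0.55 0.0412; scene 0.58 0.0408; scene 0.61 0.0402; scene 0.64 0.0417; [(np.float64(0.6529), np.float64(-0.1058), 0.1188, 275, 16), (np.float64(0.6492), np.float64(-0.0006), 0.1189, 277, 17), (np.float64(0.6464), np.float64(0.0986), 0.1185, 284, 16)]
84.2333 [0.2658 0.1218 0.4328]
```

View pics/f_scene.png

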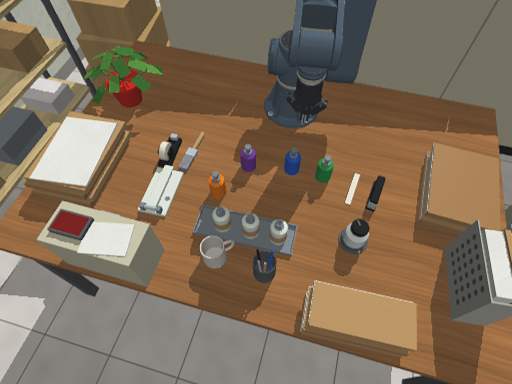

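View pics/l2.png

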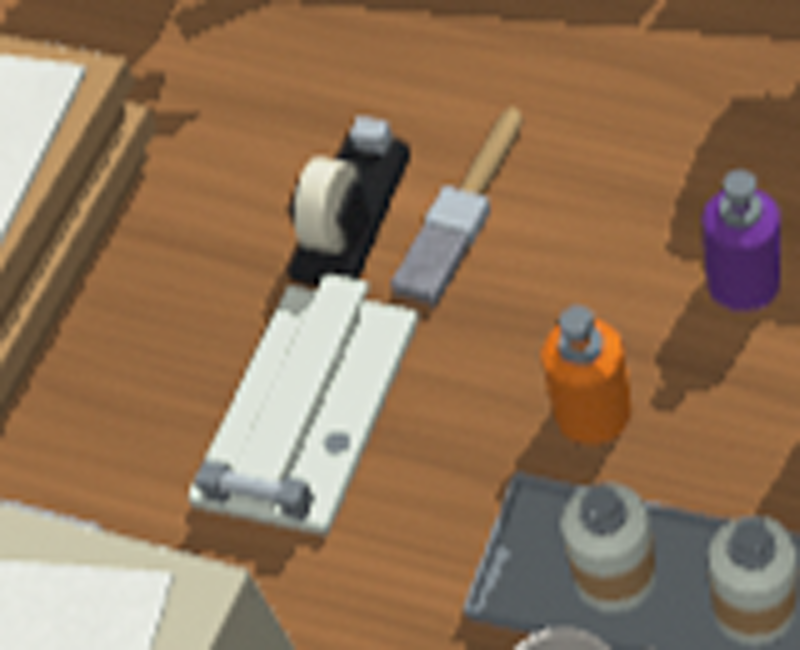

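View pics/f_top.png

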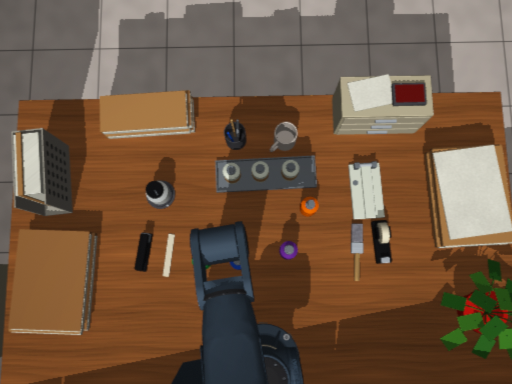

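The lamp arm lies flat: its top is at 0.040–0.041 m along its whole length, scene (163,188). The three bottles stand in the tray, and everything else is where it was. I hand in.

```bash
python3 -c "
from cell import r
r.hand_in(); print(r.current_t())"
```

```text
the job is handed in; nothing more can be done
the job is handed in; nothing more can be done
```

The desk is closed up and the job is handed in, at about 84 s on the clock. `r.hand_in()` gives no verdict, so these are my own last checks:

- **Caps:** There were three white bottles, and I pushed each cap home until it met a firm stop. In the tray their tops read 0.118–0.119 m, where 0.120 m is right for a shut cap on the tray floor.
- **Bottles:** All three stand upright in the grey tray. Bottle B was about 17 mm off its first position after I moved the first bottle. I put that down to the announced knock, though I did not see it happen, and I picked it up where it then stood.
- **Lid:** I turned it about 4.3 rad clockwise to its hard stop. Its top then measured 0.1136 m, where 0.114 m means tight.
- **Lamp:** I folded it last. Its arm is flat, with the top at 0.040–0.042 m along its length.
- **Other things:** By eye, comparing the first and last pictures, the other desk items and the coloured bottles had not moved. The blue and green bottles show only in the scene view, because the arm hides them from the top camera.

No check failed. The two tray measurements differed by about 7 mm across its width, so I placed the bottles nearer the top view's value. There was room for that, and the last pictures show them inside the walls.

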